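Hook and throw the draw latch of a heat-sink clamping fixture

TASK

Clamp the heat sink in the small blue-jawed fixture: take the red knob of the raised latch loop, hook the loop's cross bar behind and under the lip of the keeper on the sliding jaw, then throw the red-handled lever over its toggle point until it rests fully home on its stop screw and the heat sink is held tight. Press the lever gently, with less than 20 N, stopping as soon as you feel it come up solid on the screw, and leave the small things lying around the fixture where they are.

Things in the scene. Friction and masses are not known exactly. Their poses are not given: they have to be found in the camera images.
- fixture: Bolted-down latch clamp: plate 176 x 84 x 8 mm, x -62 to 114. Origin on the bench under the lever's hinge; x from lever to sliding jaw, y across, z up (frame F). Fixed blue stop, pad face at x 34; heat sink between it and the jaw. The loop's arms (6 mm rods at y +-20) hang on a pin of the lever, 22 from its hinge: pin at x -7.5, z 59 with the lever upright, x 5, z 59 leaning fully to the jaw.
- jaw: Sliding blue jaw, steel keeper on its back; 1.5 N friction along F's x, 2 to 6 mm of play before it grips the heat sink. Its frame is F shifted along x by the play left (0 = gripping). In it (mm): keeper post 24 wide, back face x 88; lip z 35.5 to 41.5, reaching back to x 93; ledge behind the post, top z 26, x 88 to 107. Hooked bar: behind the post, under the lip, centre x 91, z 29 to 32.5.
- loop_bar (a point): Middle of the loop's cross bar (6 mm round steel, 34 mm clear, along y) at the loop's free end, 108.5 mm from the pin; sprung: stretches up to 6 mm at 8 N per mm. Site x points along the loop away from the pin, z up from it. Lever and loop stay where left by friction; dragging the knob to or from the jaw (about 7 N) turns the lever with it. The turning lever swings an unhooked loop up.
- loop_knob (a point): Centre of the red knob by which the loop is handled: a short round bar across the loop (along y), 16 mm diameter, 18 mm long, flat ends. It stands on a 6 mm stem, 14 mm beyond the bar along the loop (point x) and 28 mm above it (point z).
- lever (a joint): Lever angle, rad: 0 = handle straight up, negative = leaning to the jaw (limit -0.58), positive = thrown away from it. Friction 2 N at the handle. With the loop hooked the jaw grips from about 0.4 and it stiffens (to about 6 N); toggle point about 1.15. Past it push on until it comes up solid on its stop screw, set differently each time: home is anywhere from 1.21 to 1.36, to be felt.
- lever_handle: Red round handle of the lever, 16 mm diameter, rounded ends, along the body's z axis, 40 to 90 mm from the hinge. Origin on the hinge axis (along F's y at x 0, z 38 mm). Not to be pressed with more than 20 N.
- stop_bracket: Blue block, 16 x 20 x 18 mm, on the base plate at x -40 mm of F, on the far side of the hinge from the jaw; its steel screw stops the thrown lever. Origin under its centre. The screw's height (40 to 46 mm above the bench) is not measured.
- heatsink: finned white heat sink, 40 x 40 x 18 mm, loose between the fixed stop and the sliding jaw, on the base plate. Origin at the centre of its underside (8 mm above the bench), z up, fins along its x.
- wick_spool: small spool with blue flanges, 38 mm diameter, 12 mm high, lying beside the fixture; leave it alone.
- usb_stick: purple memory stick, 52 x 17 x 8 mm, lying beside the fixture; leave it alone.
- tweezers_black: black tweezers, 133 x 16 x 10 mm, lying beside the fixture; leave them alone.
Not all that is in view belongs to the job. What is shaped like the heatsink but yellow is not meant.

How it is judged:
On the way:
1. the loop bar lowered behind the keeper, below its lip, while the lever is still open (x of loop_bar in the frame of jaw between 0.0895 and 0.103 m and z of loop_bar in the frame of jaw below 0.0345 m and value of joint lever below 1 rad), for 0.2 s.
At the end, for the whole second after the job is handed in: The loop bar lies behind the keeper post under the lip (within 3 mm of its seat), the lever is past its toggle point (over 1.19 rad) and bears on its stop screw with more than 0.5 N of its own, and the jaw grips the heat sink with more than 8 N, all at rest with the robot clear (x of loop_bar in the frame of jaw between 0.0885 and 0.094 m and z of loop_bar in the frame of jaw below 0.0345 m and value of joint lever above 1.19 rad and contact force between stop_bracket and anything else above 0.5 N and contact force between heatsink and jaw above 8 N and linear speed of heatsink below 0.01 m/s); the robot touches nothing.
It fails at once if the lever handle pressed with more than 20 N (contact force between any of the fingers, the arm and lever_handle above 20 N).
It fails at once if a small thing beside the fixture moved more than 15 mm (distance of any of wick_spool, usb_stick, tweezers_black from where it was at the start of the episode above 0.015 m).
It also fails if it takes over 58 s, if anything falls off the work surface, if the arm or the gripper's body presses on something with over 40 N, if the wrist force passes 120 N, or if a joint passes its speed limit or range.

ROBOT

A 7-joint arm with a two-finger parallel gripper is mounted at the origin on a cart in front of the work surface, level with it; the furniture and walls round the work are solid. World frame = base frame: x ahead of the robot, y to its left, z up, the work surface at z = 0. Lengths are in m, angles in rad, forces in N, time in s.
With the tool pointing down it reaches from about 0.4 to 0.85 m from the base axis. Payload 4.5 kg.
Tool frame: the origin (TCP) lies at the very end of the fingers, on their centre line; the grasp point (between the pads) lies 19 mm behind it (robot.grip_depth is the distance from the TCP to the grasp point, in m); z points along the fingers, y is the line along which they close (so a half turn about z gives the same grasp; the last joint's range is limited). The gripper opens to 85 mm and grips with 20 to 120 N. Pads are 22 mm wide; open, the fingers measure 114 mm over their backs; the gripper's body (76 mm by 85 mm) begins 54 mm behind the grasp point. The pads swing forward as they close: fully open they stand 13 mm farther back than shut.
Start: joints at [-1.133, 0.689, -0.195, 1.565, 0.157, 0.902, -0.215], TCP at [0.246, 0.575, 0.231] pointing down, gripper open.
Joint ranges: [-3.01, 3.01], [-0.46, 2.08], [-1.47, 1.51], [0.13, 2.56], [-1, 4.14], [0.04, 2.09], [-2.66, 2.66]. Speed limits (rad/s): [2.57, 2.57, 3.14, 3.14, 3.14, 3.14, 3.14].

INTERFACE

Orientations are given as a unit quaternion [x, y, z, w].
In Python, from cell import robot, imaging gives the robot as it stands. The module is installed in compiled form; this text tells all that it offers.
- The arm moves only by the tool drive_tool, never from a script. Its argument "increments" is a list of rows, each an object of numbers: "grip": the gripper command: -1 is shut, 1 is fully open, values between are in proportion; "x", "y", "z": the shift along the tool's x, y, z in units of 50 mm (1.0 is 50 mm); "spin": the turn about the tool's z in degrees. A call has 1 to 5 rows; each row is the pose to reach, as a shift and turn from the pose commanded when the call began, along the tool's axes at that moment; what a row does not reach only later rows make up. A row lasts 1/10 s, in which the tool goes at most 50 mm and 8.59 degrees, less where a joint would pass 70% of its speed; a pose out of reach is approached as far as the arm can. A call with a gripper value outside its range is refused whole. The fingers move at their own pace and stop on an object; the grip force is fixed at half the most. Time passes only in rows, so rows that repeat a pose let the fingers close. It gives the time, the measured TCP pose, the force, the opening and the grip force at its end, in the units of the state.
- robot.get_obs(): the state, without advancing time (a new reading comes with each control period).
- imaging.capture(name): name is "scene" or "top" or "wrist"; returns a dict with "color" (400x640x3 uint8, blue, green, red), "intrinsics" (3x3 intrinsics, pixels), "position" and "rotation" of the camera in the world. Camera axes: x right, y down, z forward; pixel columns grow to the right and rows downward; lengths in m; the calibration is good to about 2 mm. A picture is of the moment at which its call begins. There is no depth.
- robot.close_job(): hands the job in; it is judged then, once.
The state is a dict: "time_s": time; "joint_pos": joint angles; "qvel": joint speeds; "joint_efforts": joint torques, N m; "tool_pos": TCP position; "tool_rot": TCP orientation; "wrist_force": force on the tool from outside, world axes, zero at the start; "moment": the same for the moment, N m; "grip_width": finger opening in m; "grip_force": force on a finger pad.
Only numpy, scipy, OpenCV 4.12 (cv2) and the standard library are available. Lean on these libraries where they do the work, as an engineer would, in place of code of your own. Each camera call takes 0.05 s, during which the arm holds its last target. There are 200 camera calls.

## Working session

There is one attempt and no reset: what is moved stays moved. The work goes in short steps, Python scripts to look and compute and a tool call to move; the robot and the scene stay as the last step left them, time stands still between calls to the robot, and variables do not carry over. Pictures are saved under pics/ and viewed, at most 10 in all, crops included, and the job is handed in when it is done.

Besides the shell and the picture viewer there is one more tool, called after ">>>" in YAML: its name, and indented under it one key for each argument. drive_tool: Moves the arm, as the interface text tells. Its arguments: {"type":"object","properties":{"increments":{"type":"array"}},"required":["increments"]}

```bash
mkdir -p pics; cat > h.py <<'E'
import numpy as np, cv2
from scipy.spatial.transform import Rotation as R
from cell import robot, imaging
def cap(n,f):
    d=imaging.capture(n); cv2.imwrite(f'pics/{f}.png',d['color']); np.savez(f'pics/{f}.npz',**d); return d
def ray(d,u,v):
    r=np.array(d['rotation']);r=r if r.shape==(3,3) else R.from_quat(r).as_matrix()
    return np.array(d['position']), r@np.linalg.inv(d['intrinsics'])@[u,v,1.]
def onz(d,u,v,z):
    p,q=ray(d,u,v); return p+q*(z-p[2])/q[2]
def proj(d,P):
    r=np.array(d['rotation']);r=r if r.shape==(3,3) else R.from_quat(r).as_matrix()
    c=(np.atleast_2d(P)-d['position'])@r; k=c@np.array(d['intrinsics']).T; return k[:,:2]/k[:,2:]
E
python3 - <<'E'
from h import *
for n in('scene','top'):
    d=cap(n,n+'0'); print(n,d['position'],np.round(d['rotation'],3).tolist(),d['intrinsics'].tolist())
o=robot.get_obs(); print(o['tool_pos'],o['tool_rot'],o['wrist_force'],o['time_s'])
E
```

```text
scene [ 0.01826764 -0.32508274  0.75404086] [0.82, -0.451, 0.17, -0.31] [[471.0335546917859, 0.0, 318.2713229015602], [0.0, 471.0335546917859, 194.55142278676112], [0.0, 0.0, 1.0]]
top [0.4193015  0.00923525 0.94481092] [0.707, -0.705, 0.023, -0.038] [[428.0260187167984, 0.0, 321.4430094125545], [0.0, 428.0260187167984, 205.50981124678634], [0.0, 0.0, 1.0]]
[0.24535701 0.57418727 0.23055746] [ 2.00465626e-01  9.79700383e-01 -8.24358014e-04 -1.12672087e-04] [-0.42203789  0.16806858  0.29857378] 0.1
```

View pics/scene0.png

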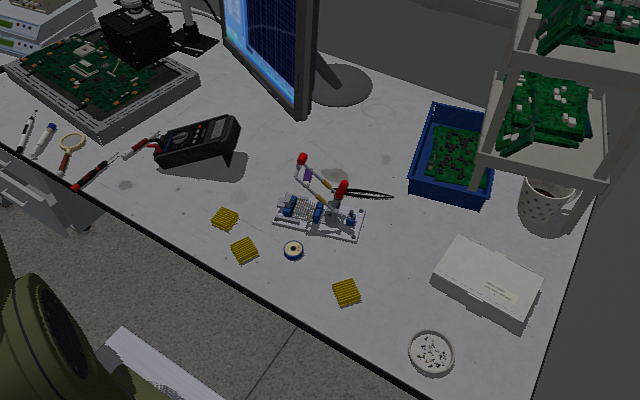

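View pics/top0.png

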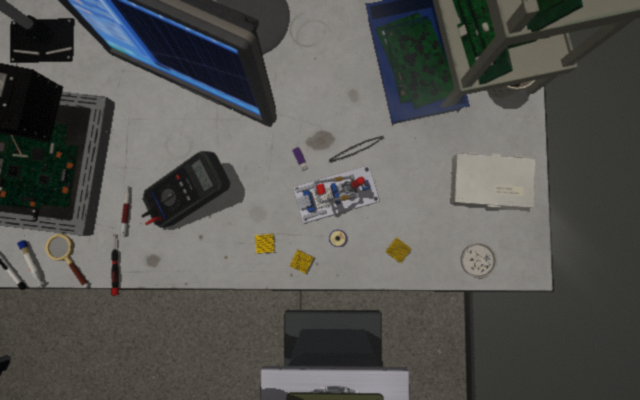

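The fixture is at about (320,210) in scene and (336,194) in top. The red items on it are the loop knob (302,158 scene) and the lever handle (342,190 scene). The yellow heat sinks at (224,218), (244,250) and (346,292) are decoys; the white one sits in the fixture at about (303,205). Next I'll take close crops.

```bash
python3 - <<'E'
import cv2
a=cv2.imread('pics/scene0.png')[140:250,260:400]; cv2.imwrite('pics/c1.png',cv2.resize(a,None,fx=5.7,fy=5.4,interpolation=2)) if 0 else cv2.imwrite('pics/c1.png',cv2.resize(a,None,fx=5,fy=5,interpolation=2))
a=cv2.imread('pics/top0.png')[140:240,280:400]; cv2.imwrite('pics/c2.png',cv2.resize(a,None,fx=6,fy=6,interpolation=2))
E
```

```text
(no output)
```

View pics/c1.png

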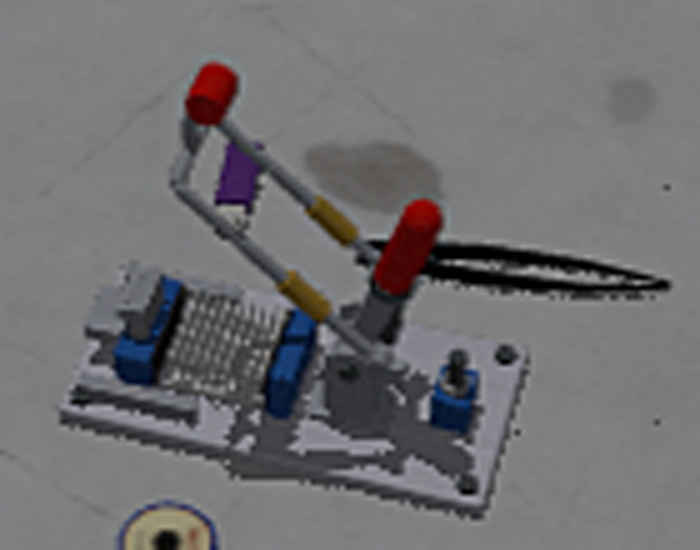

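View pics/c2.png

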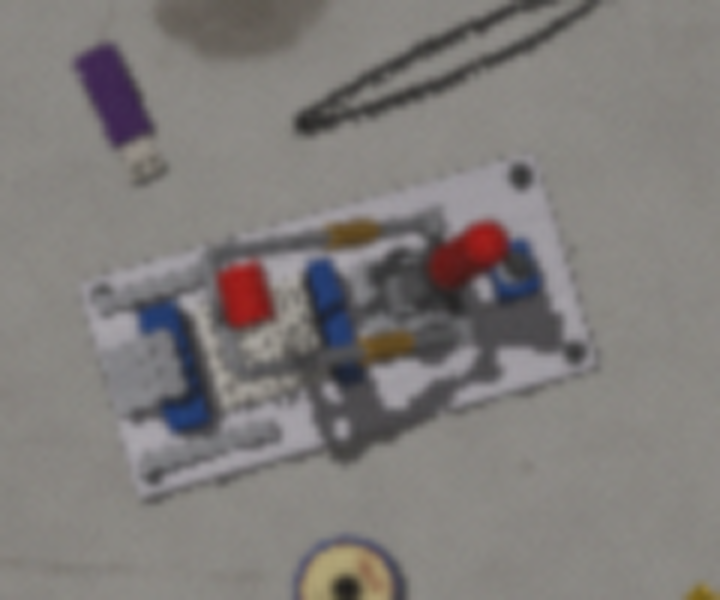

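c1 and c2 show the plate corners, the knob at c1 (212,93) and c2 (245,294), and the handle tip at c1 (425,212) and c2 (487,242). The white heat sink sits between the blue jaws. I'll fit the fixture pose from these.

```bash
cat >> h.py <<'E'
from scipy.optimize import least_squares
def load(f): return dict(np.load(f'pics/{f}.npz'))
def Fm(p):
    c,s=np.cos(p[2]),np.sin(p[2]); return np.array([[c,-s,0],[s,c,0],[0,0,1]]),np.array([p[0],p[1],0])
def toW(p,X): r,t=Fm(p); return np.atleast_2d(X)@r.T+t
def toF(p,X): r,t=Fm(p); return (np.atleast_2d(X)-t)@r
E
python3 - <<'E'
from h import *
s,t=load('scene0'),load('top0')
cs=np.array([[62,415],[480,512],[527,345],[130,264]])/5+[260,140]
ct=np.array([[147,499],[598,365],[532,157],[83,285]])/6+[280,140]
C=np.array([[114,42,8],[-62,42,8],[-62,-42,8],[114,-42,8]])/1e3
# camera-wise fits and joint
for use in ((1,0),(0,1),(1,1)):
    f=lambda p:np.r_[use[0]*(proj(s,toW(p,C))-cs).ravel(),use[1]*(proj(t,toW(p,C))-ct).ravel()]
    r=least_squares(f,[.42,-.03,1.8],x_scale=[.1,.1,1]); print(r.x,np.sqrt(np.mean(r.fun**2)),r.fun.round(1)); 
p=r.x; np.save('F.npy',p)
def tri(a,b):
    A=[];y=[]
    P=[ray(s,*a),ray(t,*b)]
    M=0;v=0
    for o,d in P:
        d=d/np.linalg.norm(d);Q=np.eye(3)-np.outer(d,d);M=M+Q;v=v+Q@o
    return np.linalg.solve(M,v)
u=lambda x,y:(x/5+260,y/5+140); w=lambda x,y:(x/6+280,y/6+140)
for n,a,b in(('knob',u(212,93),w(245,294)),('tip',u(424,215),w(485,244)),('bar mid',u(186,155),w(228,300))):
    X=tri(a,b); print(n,X,toF(p,X)*1e3,proj(s,X)-a,proj(t,X)-b)
# model: lever angle q, loop elevation e
def model(q,e):
    return dict()
E
```

```text
[ 0.53219923 -0.03059073  1.8570069 ] 0.5898652249403915 [-0.9 -0.5  1.1 -0.3  0.8  1.  -1.1 -0.4 -0.   0.   0.   0.   0.  -0.
 -0.  -0. ]
[ 0.53257608 -0.02971997  1.85943511] 0.5645662993730578 [-0.  -0.   0.  -0.   0.   0.  -0.  -0.  -0.9  0.7  0.9  0.5  0.8 -1.2
 -0.8 -0.1]
[ 0.53244774 -0.03014626  1.85825338] 0.8295080606108729 [-1.  -0.7  1.  -0.5  0.7  0.8 -1.3 -0.5 -0.8  0.7  1.1  0.6  1.  -1.1
 -0.6 -0.1]
knob [0.51804138 0.02659384 0.15932159] [[ 58.49635135  -2.27140571 159.32158814]] [[-0.08995853  0.0107856 ]] [[ 0.069121   -0.05513076]]
tip [ 0.5397787  -0.05056912  0.1191315 ] [[-21.66330019  -1.23998549 119.13150439]] [[-0.34774628  0.05341367]] [[ 0.26651833 -0.20095348]]
bar mid [0.51846638 0.03556816 0.12263629] [[ 66.98194153  -5.22332539 122.63629277]] [[ 1.76079847 -0.2254215 ]] [[-1.32485629  1.08860144]]
```

```bash
cat >> h.py <<'E'
p=np.load('F.npy') if __import__('os').path.exists('F.npy') else None
def pin(q): return np.array([-22*np.sin(.343+q),38+22*np.cos(.343+q)])
def knob(q,e):
    a=np.array([np.cos(e),np.sin(e)]);b=np.array([-a[1],a[0]]); B=pin(q)+108.5*a; return B,B+14*a+28*b
def solve(K,g=(0,0)):
    return least_squares(lambda v:knob(*v)[1]-K,g).x
def togo(X_F_mm):
    o=robot.get_obs(); r=R.from_quat(o['tool_rot']).as_matrix()
    return (r.T@(toW(p,np.array(X_F_mm)/1e3)[0]-o['tool_pos']))/.05
def st():
    o=robot.get_obs(); r=R.from_quat(o['tool_rot']).as_matrix(); q,_=Fm(p)
    print('t',o['time_s'],'tcpF',toF(p,o['tool_pos'])[0]*1e3,'fF',q.T@o['wrist_force'],'w',o['grip_width'],'gf',o['grip_force']); return r
E
python3 - <<'E'
from h import *
np.set_printoptions(precision=3,suppress=True)
r=st(); rF,_=Fm(p); print('tool axes in F\n',rF.T@r)
d=rF.T@r; print('tool x angle in F deg',np.degrees(np.arctan2(d[1,0],d[0,0])))
print('togo above', togo([58.5,-2,230]))
v=solve([58.5,159.3],(.2,.7)); print(v,knob(*v))
for q,e in [(.2,.7),(0,.5),(-.27,.3),(-.27,.1),(-.27,-.05),(-.27,-.15),(-.27,-.25),(-.1,-.25),(0,-.25)]: print(q,e,*knob(q,e))
E
```

```text
t 0.1 tcpF [660.931 103.973 230.557] fF [0.281 0.357 0.299] w 0.08510973926294224 gf 0.0
tool axes in F
 [[ 0.637  0.771 -0.001]
 [ 0.771 -0.637  0.001]
 [-0.    -0.002 -1.   ]]
tool x angle in F deg 50.40154362107139
togo above [-9.313 -7.933  0.025]
[0.281 0.742] (array([ 67.11 , 129.202]), array([ 58.5, 159.3]))
0.2 0.7 [ 71.618 126.733] [ 64.288 157.168]
0 0.5 [ 87.819 110.736] [ 86.681 142.02 ]
-0.27 0.3 [102.049  92.005] [107.15  122.892]
-0.27 0.1 [106.353  70.773] [117.488 100.031]
-0.27 -0.05 [106.76   54.519] [122.142  81.784]
-0.27 -0.15 [105.677  43.727] [123.704  69.321]
-0.27 -0.25 [103.522  33.098] [124.015  56.764]
-0.1 -0.25 [99.833 32.51 ] [120.326  56.176]
0 -0.25 [97.728 31.875] [118.22   55.541]
```

```bash
python3 - <<'E'
from h import *
np.set_printoptions(precision=3,suppress=True)
s,t=load('scene0'),load('top0')
M=0;v=0
for o,d in (ray(s,303,117),ray(t,271,122)):
    d=d/np.linalg.norm(d);Q=np.eye(3)-np.outer(d,d);M=M+Q;v=v+Q@o
X=np.linalg.solve(M,v);print(X,proj(s,X),proj(t,X))
for W in ([.38,.35,.25],[.42,.1,.25],[.5,.03,.25]):
    o=robot.get_obs(); print((R.from_quat(o['tool_rot']).as_matrix().T@(np.array(W)-o['tool_pos']))/.05)
E
```

```text
[0.66  0.125 0.114] [[301.414 117.176]] [[272.338 120.95 ]]
[-4.238 -3.066 -0.383]
[-6.937 -7.35  -0.376]
[-8.959 -8.009 -0.375]
```

>>> drive_tool:
  increments:
    - {"grip":1,"x":-0.8,"y":-0.6,"z":-0.2,"spin":8}
    - {"grip":1,"x":-1.6,"y":-1.2,"z":-0.4,"spin":16}
    - {"grip":1,"x":-2.4,"y":-1.8,"z":-0.4,"spin":24}
    - {"grip":1,"x":-3.2,"y":-2.4,"z":-0.4,"spin":32}
    - {"grip":1,"x":-4.0,"y":-3.0,"z":-0.4,"spin":40}

```text
time_s: 0.6
tool_pos: [0.3702, 0.3579, 0.2513]
tool_rot: [0.526, 0.851, -0.0, 0.0]
wrist_force: [0.9, 0.3, -0.5]
grip_width: 0.0853
grip_force: 0.0
```

```bash
python3 - <<'E'
from h import *
np.set_printoptions(precision=3,suppress=True)
r=st(); d=Fm(p)[0].T@r; print(np.degrees(np.arctan2(d[1,0],d[0,0])),robot.get_obs()['joint_pos'])
for W in ([.38,.35,.25],[.42,.1,.25]): print((r.T@(np.array(W)-robot.get_obs()['tool_pos']))/.05)
print(togo([58.5,-2,230]))
E
```

```text
t 0.6 tcpF [418.165  45.607 251.265] fF [ 0.004 -0.982 -0.502] w 0.08529462245476817 gf 0.0
10.07419765330632 [-0.845  0.516 -0.02   1.875  0.015  0.751 -0.41 ]
[-0.23   0.105  0.025]
[-5.06  -1.414  0.026]
[-7.249 -0.321  0.426]
```

>>> drive_tool:
  increments:
    - {"grip":1,"x":-0.9,"y":-0.05,"spin":3}
    - {"grip":1,"x":-1.8,"y":-0.1,"spin":6}
    - {"grip":1,"x":-2.7,"y":-0.15,"spin":10.1}
    - {"grip":1,"x":-3.6,"y":-0.2,"spin":10.1}
    - {"grip":1,"x":-4.5,"y":-0.2,"spin":10.1}

```text
$.increments[0]: bad value
```

```bash
python3 - <<'E'
from h import *
np.set_printoptions(precision=3,suppress=True)
r=st(); d=Fm(p)[0].T@r; print(np.degrees(np.arctan2(d[1,0],d[0,0])))
print(togo([58.5,-2,230]))
E
```

```text
t 0.6 tcpF [418.165  45.607 251.265] fF [ 0.004 -0.982 -0.502] w 0.08529462245476817 gf 0.0
10.07419765330632
[-7.249 -0.321  0.426]
```

>>> drive_tool:
  increments:
    - {"grip":1,"x":-0.9,"y":-0.05,"z":0,"spin":3}
    - {"grip":1,"x":-1.8,"y":-0.1,"z":0,"spin":6}
    - {"grip":1,"x":-2.7,"y":-0.15,"z":0,"spin":10.1}
    - {"grip":1,"x":-3.6,"y":-0.2,"z":0,"spin":10.1}
    - {"grip":1,"x":-4.5,"y":-0.2,"z":0,"spin":10.1}

```text
time_s: 1.1
tool_pos: [0.4623, 0.1528, 0.2511]
tool_rot: [0.596, 0.803, -0.0, -0.0]
wrist_force: [1.8, 0.1, 0.1]
grip_width: 0.0853
grip_force: 0.0
```

```bash
python3 - <<'E'
from h import *
np.set_printoptions(precision=3,suppress=True)
r=st(); d=Fm(p)[0].T@r; print(np.degrees(np.arctan2(d[1,0],d[0,0])))
print(togo([58.5,-2,230]))
E
```

```text
t 1.1 tcpF [195.372  15.399 251.11 ] fF [-0.412 -1.729  0.072] w 0.08530549806761355 gf 0.0
0.3111417474331906
[-2.739  0.333  0.422]
```

>>> drive_tool:
  increments:
    - {"grip":1,"x":-0.8,"y":0.1,"z":0,"spin":0.3}
    - {"grip":1,"x":-1.6,"y":0.2,"z":0,"spin":0.3}
    - {"grip":1,"x":-2.4,"y":0.3,"z":0.1,"spin":0.3}
    - {"grip":1,"x":-2.74,"y":0.33,"z":0.3,"spin":0.3}
    - {"grip":1,"x":-2.74,"y":0.33,"z":0.42,"spin":0.3}

```text
time_s: 1.6
tool_pos: [0.518, 0.0245, 0.2295]
tool_rot: [0.601, 0.799, -0.001, 0.0]
wrist_force: [-0.4, -0.7, 0.9]
grip_width: 0.0854
grip_force: 0.0
```

```bash
python3 - <<'E'
from h import *
np.set_printoptions(precision=3,suppress=True)
r=st(); cap('wrist','w1'); print(togo([58.5,-2,145]))
d=load('w1'); print(proj(d,toW(p,np.array([58.5,-2,159.])/1e3)))
E
```

```text
t 1.6 tcpF [ 56.527  -1.677 229.48 ] fF [-0.527  0.554  0.937] w 0.08535471753666053 gf 0.0
[-0.018  0.021  1.674]
[[317.674 211.275]]
```

View pics/w1.png

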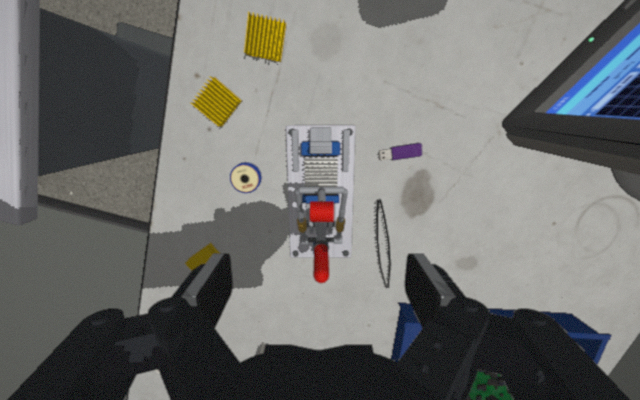

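The wrist view shows the knob at (321,211), centred between the fingers. I'll descend and grip.

>>> drive_tool:
  increments:
    - {"grip":1,"x":0,"y":0,"z":0.8,"spin":0}
    - {"grip":1,"x":0,"y":0,"z":1.5,"spin":0}
    - {"grip":1,"x":0,"y":0,"z":1.68,"spin":0}
    - {"grip":0.2,"x":0,"y":0,"z":1.68,"spin":0}
    - {"grip":-1,"x":0,"y":0,"z":1.68,"spin":0}

```text
time_s: 2.15
tool_pos: [0.5183, 0.0292, 0.1474]
tool_rot: [0.598, 0.801, 0.001, 0.0]
wrist_force: [0.0, 1.1, 0.4]
grip_width: 0.0591
grip_force: 0.0
```

>>> drive_tool:
  increments:
    - {"grip":-1,"x":0,"y":0,"z":0,"spin":0}
    - {"grip":-1,"x":0,"y":0,"z":0,"spin":0}
    - {"grip":-1,"x":0,"y":0,"z":0,"spin":0}
    - {"grip":-1,"x":0,"y":0,"z":0,"spin":0}
    - {"grip":-1,"x":0,"y":0,"z":0,"spin":0}

```text
time_s: 2.65
tool_pos: [0.5186, 0.0291, 0.147]
tool_rot: [0.598, 0.801, 0.001, 0.001]
wrist_force: [1.3, 3.1, 5.8]
grip_width: 0.0165
grip_force: 58.9
```

```bash
python3 - <<'E'
from h import *
np.set_printoptions(precision=3,suppress=True)
r=st(); cap('scene','s2'); cap('wrist','w2')
a=cv2.imread('pics/s2.png')[100:250,240:420]; a=cv2.resize(a,None,fx=4,fy=4,interpolation=2); cv2.imwrite('pics/s2c.png',a[:600])
E
```

```text
t 2.65 tcpF [ 60.8    -3.485 146.994] fF [ 2.584 -2.087  5.766] w 0.016512577404838902 gf 58.938780426979065
```

View pics/s2c.png

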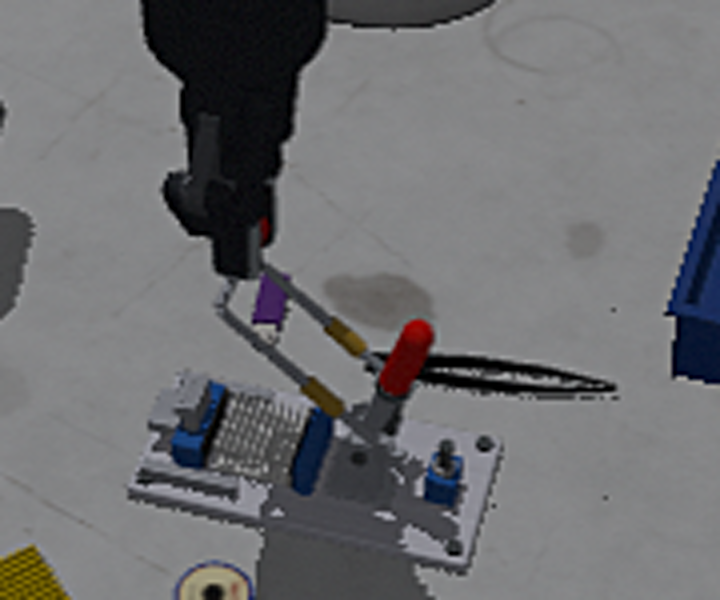

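The knob is held, with the loop still raised and the lever unchanged. I'll drag it toward the jaw in an arc.

>>> drive_tool:
  increments:
    - {"grip":-1,"x":0.2,"y":0,"z":0.13,"spin":0}
    - {"grip":-1,"x":0.4,"y":0,"z":0.27,"spin":0}
    - {"grip":-1,"x":0.6,"y":0,"z":0.42,"spin":0}
    - {"grip":-1,"x":0.8,"y":0,"z":0.58,"spin":0}
    - {"grip":-1,"x":0.97,"y":0,"z":0.73,"spin":0}

```text
time_s: 3.25
tool_pos: [0.505, 0.0731, 0.109]
tool_rot: [0.599, 0.8, -0.0, 0.002]
wrist_force: [3.5, -5.8, -1.0]
grip_width: 0.0164
grip_force: 58.5
```

>>> drive_tool:
  increments:
    - {"grip":-1,"x":0.05,"y":0,"z":0.1,"spin":0}
    - {"grip":-1,"x":0.1,"y":0,"z":0.2,"spin":0}
    - {"grip":-1,"x":0.15,"y":0,"z":0.33,"spin":0}
    - {"grip":-1,"x":0.2,"y":0,"z":0.45,"spin":0}
    - {"grip":-1,"x":0.2,"y":0,"z":0.45,"spin":0}

```text
time_s: 3.75
tool_pos: [0.5014, 0.0851, 0.0866]
tool_rot: [0.598, 0.801, 0.0, 0.0]
wrist_force: [4.0, 0.9, 2.8]
grip_width: 0.0161
grip_force: 58.5
```

```bash
python3 - <<'E'
from h import *
np.set_printoptions(precision=3,suppress=True)
r=st(); cap('scene','s3'); cap('wrist','w3')
a=cv2.imread('pics/s3.png')[130:250,240:420]; a=cv2.resize(a,None,fx=4,fy=4,interpolation=2)
b=cv2.imread('pics/w3.png'); 
cv2.imwrite('pics/s3c.png',a)
tc=toF(p,robot.get_obs()['tool_pos'])[0]*1e3
K=[tc[0]-2.3,tc[2]+12.3]; v=solve(K,(-.2,.1)); print(K,v,knob(*v)[0])
E
```

```text
t 3.75 tcpF [119.299  -2.893  86.649] fF [-0.237 -4.136  2.762] w 0.01609779779071579 gf 58.490304350852966
[np.float64(116.77116940158992), np.float64(99.55264723020949)] [-0.231  0.097] [105.538  70.332]
```

View pics/s3c.png

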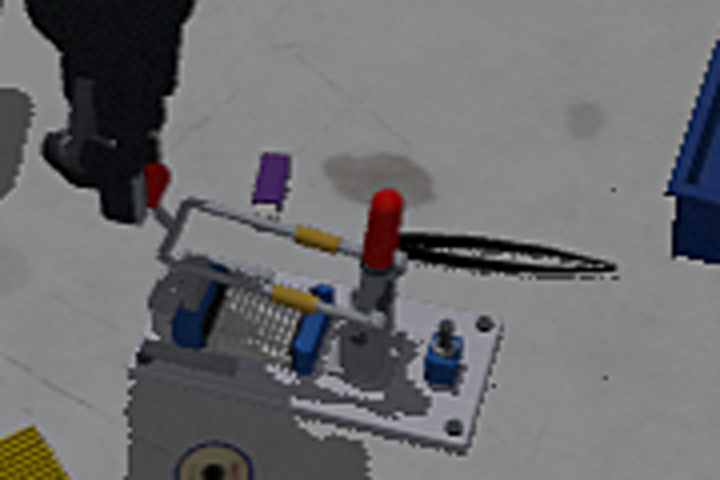

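The picture shows the lever tip at crop (386,202) and the bar ends at about (187,203) and (168,262). I'll check these against the model.

```bash
python3 - <<'E'
from h import *
np.set_printoptions(precision=2,suppress=True)
d=load('s3'); o=np.array([240,130])
g=lambda P:((proj(d,toW(p,np.array(P)/1e3))-o)*4)
for q in(-.3,-.2,-.1): print('tip',q,g([-82*np.sin(q),0,38+82*np.cos(q)]))
for q in(.26,): print('old tip',g([-82*np.sin(q),0,38+82*np.cos(q)]))
for x in(102,105.5,109): print('bar',x,g([[x,-20,70.3],[x,20,70.3]]).ravel())
print('lip corners', g([[95,12,41.5],[99,12,41.5],[95,-12,41.5]]).ravel())
E
```

```text
tip -0.3 [[320.81 198.37]]
tip -0.2 [[337.35 198.79]]
tip -0.1 [[354.31 200.47]]
old tip [[415.77 216.66]]
bar 102 [180.84 202.43 154.47 260.64]
bar 105.5 [174.16 201.03 147.62 259.15]
bar 109 [167.49 199.63 140.78 257.67]
lip corners [176.81 290.16 169.18 288.49 192.02 255.33]
```

```bash
cat >> h.py <<'E'
def qe(d,pts,g=(0.,0.)):
    """pts: dict name->full pixel; fit lever q and loop e"""
    def X(v):
        B,K=knob(*v)
        return dict(tip=[-82*np.sin(v[0]),0,38+82*np.cos(v[0])],bl=[B[0],20,B[1]],br=[B[0],-20,B[1]],kn=[K[0],0,K[1]])
    f=lambda v:np.concatenate([proj(d,toW(p,np.array(X(v)[k])/1e3))[0]-pts[k] for k in pts])
    r=least_squares(f,g); print('q,e',r.x,'res',r.fun.round(1)); return r.x
E
python3 - <<'E'
from h import *
np.set_printoptions(precision=2,suppress=True)
d=load('s3'); c=lambda x,y:(x/4+240,y/4+130)
v=qe(d,dict(tip=c(386,202),bl=c(165,260),br=c(190,203))); print(knob(*v))
v=qe(d,dict(bl=c(165,260),br=c(190,203))); print(knob(*v))
d=load('s2'); c=lambda x,y:(x/4+240,y/4+100)
v=qe(d,dict(tip=c(420,335),bl=c(222,302))); print(knob(*v))
E
```

```text
q,e [0.09 0.13] res [ 0.1  1.2 -1.   0.1 -0.6 -0.2]
(array([98.5, 71.6]), array([108.88, 101.14]))
q,e [0.16 0.14] res [-0.1  0.2  0.1 -0.2]
(array([96.83, 71.88]), array([106.92, 101.51]))
q,e [0.27 0.79] res [-0.6  0.6  0.7  1.3]
(array([ 64.01, 132.75]), array([ 54.09, 162.44]))
```

The knob has slipped to the pad edge (TCP about 10 mm too far in +x), so I'll regrip it centred.

>>> drive_tool:
  increments:
    - {"grip":-0.1,"x":0,"y":0,"z":0,"spin":0}
    - {"grip":-0.1,"x":0,"y":0,"z":0,"spin":0}
    - {"grip":-0.1,"x":0,"y":0,"z":0,"spin":0}
    - {"grip":-0.1,"x":-0.1,"y":0,"z":0.03,"spin":0}
    - {"grip":-0.1,"x":-0.2,"y":0,"z":0.06,"spin":0}

```text
time_s: 4.35
tool_pos: [0.5035, 0.0744, 0.0841]
tool_rot: [0.599, 0.801, -0.0, -0.0]
wrist_force: [0.1, 0.6, 0.6]
grip_width: 0.0385
grip_force: 0.0
```

```bash
python3 - <<'E'
from h import *
np.set_printoptions(precision=3,suppress=True)
r=st(); cap('scene','s4'); cap('wrist','w4')
a=cv2.imread('pics/s4.png')[130:250,250:370]; a=cv2.resize(a,None,fx=4,fy=4,interpolation=2)
b=cv2.imread('pics/w4.png')[110:310,230:410]; b=cv2.resize(b,(320,480),interpolation=2) if 0 else cv2.resize(b[:,:133*1],(319,480),interpolation=2)
cv2.imwrite('pics/s4c.png',np.hstack([a,b]))
E
```

```text
t 4.35 tcpF [108.436  -1.88   84.118] fF [ 0.523 -0.223  0.552] w 0.038505502888557086 gf 0.0
```

View pics/s4c.png

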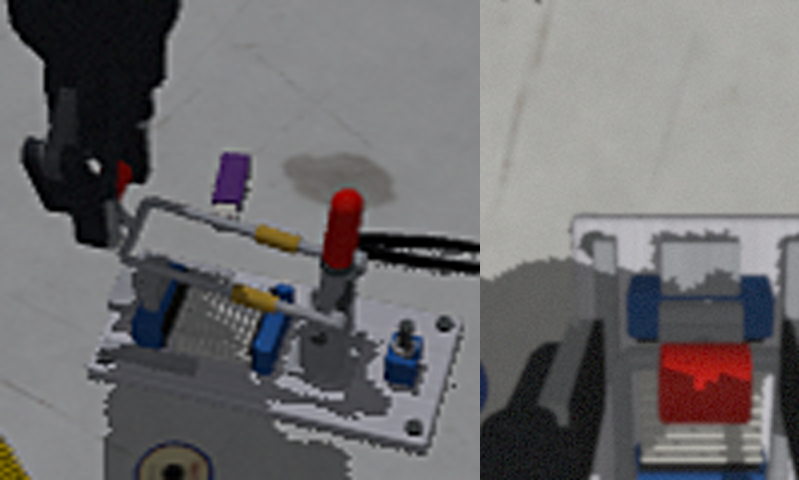

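The lever and loop stayed put. In w4 the knob is at (323.8,270). I'll localise it from that.

```bash
python3 - <<'E'
from h import *
np.set_printoptions(precision=2,suppress=True)
d=load('w4')
for z in(98,101,104): print(z,toF(p,onz(d,323.8,270,z/1e3))*1e3)
# wrist view of same knob at first sight (w1)
d1=load('w1'); print('w1',toF(p,onz(d1,321,211,.160))*1e3)
s=load('s4'); g=lambda P:(proj(s,toW(p,np.array(P)/1e3))-[250,130])*4
print('knob ends',g([[108.5,9,101],[108.5,-9,101],[114,9,101],[102,9,101]]))
print('fing +y edge',g([[97.4,20,90],[119.4,20,90],[97.4,35,90],[119.4,35,90],[108,35,84]]))
v=qe(s,dict(tip=(336.75,180.5),bl=(250+125/4,130+258/4),br=(250+148/4,130+203/4))); print(knob(*v))
E
```

```text
98 [[108.1   -5.25  98.  ]]
101 [[109.83  -5.19 101.  ]]
104 [[111.57  -5.13 104.  ]]
w1 [[ 59.05  -4.5  160.  ]]
knob ends [[104.95 198.47]
 [117.32 172.23]
 [ 94.02 196.17]
 [117.9  201.19]]
fing +y edge [[120.97 235.24]
 [ 77.29 225.89]
 [110.59 258.04]
 [ 66.48 248.49]
 [ 90.23 261.83]]
q,e [0.09 0.13] res [-0.1  1.3 -0.9  0.4 -0.1 -0.5]
(array([98.36, 72.3 ]), array([108.55, 101.9 ]))
```

>>> drive_tool:
  increments:
    - {"grip":-1,"x":0,"y":0,"z":0,"spin":0}
    - {"grip":-1,"x":0,"y":0,"z":0,"spin":0}
    - {"grip":-1,"x":0,"y":0,"z":0,"spin":0}
    - {"grip":-1,"x":0,"y":0,"z":0,"spin":0}
    - {"grip":-1,"x":0,"y":0,"z":0,"spin":0}

```text
time_s: 4.95
tool_pos: [0.5046, 0.0749, 0.0844]
tool_rot: [0.599, 0.801, 0.001, 0.001]
wrist_force: [2.6, 0.3, -1.0]
grip_width: 0.0167
grip_force: 58.5
```

>>> drive_tool:
  increments:
    - {"grip":-1,"x":0.05,"y":0,"z":0.01,"spin":0}
    - {"grip":-1,"x":0.1,"y":0,"z":0.02,"spin":0}
    - {"grip":-1,"x":0.15,"y":0,"z":0.03,"spin":0}
    - {"grip":-1,"x":0.2,"y":0,"z":0.04,"spin":0}
    - {"grip":-1,"x":0.2,"y":0,"z":0.04,"spin":0}

```text
time_s: 5.45
tool_pos: [0.5028, 0.0811, 0.0824]
tool_rot: [0.6, 0.8, -0.001, 0.002]
wrist_force: [5.3, -7.0, -2.0]
grip_width: 0.0166
grip_force: 58.7
```

```bash
cat >> h.py <<'E'
def redtip(f):
    d=load(f); im=d['color'].astype(int); m=((im[...,2]>90)&(im[...,1]<60)&(im[...,0]<60)).astype(np.uint8)
    m[:130]=0;m[250:]=0;m[:,:265]=0;m[:,400:]=0
    n,l,s,c=cv2.connectedComponentsWithStats(m)
    for i in range(1,n):
        if s[i,4]>15: print('red',s[i],c[i])
def qlev(f,u,v):
    "q from handle blob centroid pixel (r 65 point)"
    d=load(f); r=least_squares(lambda q:(proj(d,toW(p,np.array([-67*np.sin(q[0]),0,38+67*np.cos(q[0])])/1e3))[0]-[u,v]),[0.]); print('q',r.x,r.fun)
E
python3 - <<'E'
from h import *
np.set_printoptions(precision=3,suppress=True)
st(); cap('scene','s5'); 
for f in('scene0','s3','s4','s5'): print(f); redtip(f)
E
```

```text
t 5.45 tcpF [115.134  -3.106  82.408] fF [-8.231 -3.143 -2.   ] w 0.01662730964829551 gf 58.692031502723694
scene0
red [298 153   9   8  47] [302.191 156.128]
red [340 180   8   6  36] [343.806 182.333]
s3
red [333 177   8   6  39] [336.436 179.641]
s4
red [333 177   8   6  39] [336.436 179.641]
s5
red [324 175   8   6  36] [326.972 177.833]
```

>>> drive_tool:
  increments:
    - {"grip":-1,"x":0.05,"y":0,"z":0.1,"spin":0}
    - {"grip":-1,"x":0.1,"y":0,"z":0.2,"spin":0}
    - {"grip":-1,"x":0.14,"y":0,"z":0.3,"spin":0}
    - {"grip":-1,"x":0.17,"y":0,"z":0.42,"spin":0}
    - {"grip":-1,"x":0.18,"y":0,"z":0.5,"spin":0}

```text
time_s: 6.0
tool_pos: [0.4996, 0.092, 0.0574]
tool_rot: [0.599, 0.801, 0.0, 0.001]
wrist_force: [2.4, -0.4, 3.4]
grip_width: 0.0167
grip_force: 59.8
```

```bash
python3 - <<'E'
from h import *
np.set_printoptions(precision=3,suppress=True)
st(); cap('scene','s6'); redtip('s6'); cap('top','t6')
s=load('s6')
for q in(0.09,-.1,-.2,-.3,-.4): print(q,proj(s,toW(p,np.array([-84*np.sin(q),0,38+84*np.cos(q)])/1e3)))
a=cv2.imread('pics/s6.png')[140:240,250:350]; a=cv2.resize(a,(600,600),interpolation=2)
cv2.imwrite('pics/s6c.png',a)
E
```

```text
t 6.0 tcpF [126.447  -3.086  57.371] fF [-1.03  -2.193  3.437] w 0.01667002474553102 gf 59.837719202041626
red [318 175   8   6  38] [321.342 177.605]
0.09 [[336.874 181.054]]
-0.1 [[328.489 179.356]]
-0.2 [[324.138 178.927]]
-0.3 [[319.897 178.824]]
-0.4 [[315.816 179.043]]
```

View pics/s6c.png

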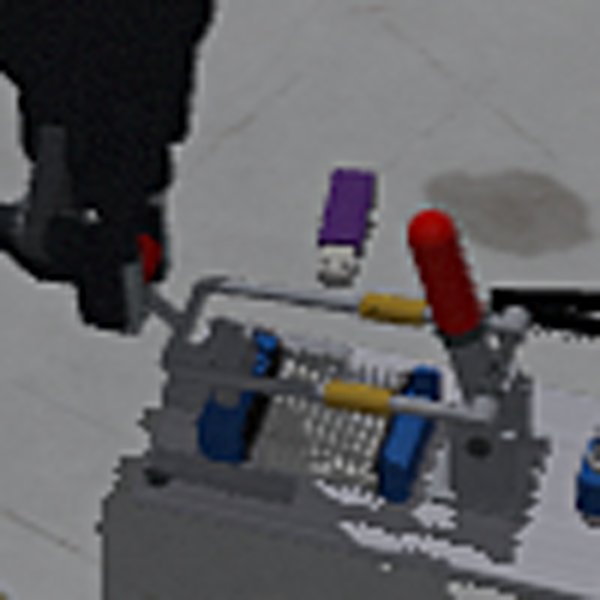

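The lever is at -0.27 and the bar is behind the lip, just above it. Now I'll lower it.

>>> drive_tool:
  increments:
    - {"grip":-1,"x":0,"y":0,"z":0.1,"spin":0}
    - {"grip":-1,"x":0,"y":0,"z":0.2,"spin":0}
    - {"grip":-1,"x":0,"y":0,"z":0.28,"spin":0}
    - {"grip":-1,"x":0,"y":0,"z":0.36,"spin":0}
    - {"grip":-1,"x":0,"y":0,"z":0.36,"spin":0}

```text
time_s: 6.6
tool_pos: [0.4991, 0.0933, 0.0388]
tool_rot: [0.598, 0.801, 0.0, 0.0]
wrist_force: [4.8, -1.2, 3.9]
grip_width: 0.0169
grip_force: 60.2
```

```bash
python3 - <<'E'
from h import *
np.set_printoptions(precision=3,suppress=True)
st(); cap('scene','s7'); redtip('s7')
E
```

```text
t 6.6 tcpF [127.838  -3.005  38.833] fF [-2.512 -4.24   3.888] w 0.016945047043946594 gf 60.218501687049866
red [318 175   8   6  38] [321.342 177.605]
```

>>> drive_tool:
  increments:
    - {"grip":-1,"x":0,"y":0,"z":0.04,"spin":0}
    - {"grip":-1,"x":0,"y":0,"z":0.08,"spin":0}
    - {"grip":-1,"x":0,"y":0,"z":0.08,"spin":0}

```text
time_s: 6.95
tool_pos: [0.4988, 0.0933, 0.035]
tool_rot: [0.599, 0.801, 0.0, 0.0]
wrist_force: [5.3, -1.6, 3.5]
grip_width: 0.0166
grip_force: 60.2
```

>>> drive_tool:
  increments:
    - {"grip":-1,"x":0,"y":0,"z":0.04,"spin":0}
    - {"grip":-1,"x":0,"y":0,"z":0.06,"spin":0}
    - {"grip":-1,"x":0,"y":0,"z":0.06,"spin":0}

```text
time_s: 7.25
tool_pos: [0.499, 0.0932, 0.0338]
tool_rot: [0.599, 0.801, 0.001, 0.0]
wrist_force: [2.7, -2.1, 20.2]
grip_width: 0.0166
grip_force: 62.3
```

The bar has bottomed on the ledge. I'll back off slightly and drag it toward the lever to seat it under the lip.

>>> drive_tool:
  increments:
    - {"grip":-1,"x":0,"y":0,"z":-0.04,"spin":0}
    - {"grip":-1,"x":-0.06,"y":0,"z":-0.04,"spin":0}
    - {"grip":-1,"x":-0.12,"y":0,"z":-0.04,"spin":0}
    - {"grip":-1,"x":-0.18,"y":0,"z":-0.04,"spin":0}
    - {"grip":-1,"x":-0.22,"y":0,"z":-0.04,"spin":0}

```text
time_s: 7.75
tool_pos: [0.5, 0.0888, 0.0344]
tool_rot: [0.596, 0.803, 0.002, -0.003]
wrist_force: [-0.9, 10.8, 10.8]
grip_width: 0.0167
grip_force: 61.2
```

```bash
python3 - <<'E'
from h import *
np.set_printoptions(precision=3,suppress=True)
st(); cap('scene','s8'); redtip('s8')
E
```

```text
t 7.75 tcpF [123.233  -2.564  34.382] fF [10.665 -2.182 10.81 ] w 0.016668154311687788 gf 61.16076171398163
red [327 176   8   6  40] [330.2 178.5]
```

>>> drive_tool:
  increments:
    - {"grip":-1,"x":-0.04,"y":0,"z":-0.02,"spin":0}
    - {"grip":-1,"x":-0.08,"y":0,"z":-0.04,"spin":0}
    - {"grip":-1,"x":-0.08,"y":0,"z":-0.04,"spin":0}

```text
time_s: 8.1
tool_pos: [0.5012, 0.0842, 0.0358]
tool_rot: [0.596, 0.803, 0.002, -0.003]
wrist_force: [1.4, 10.4, 1.5]
grip_width: 0.0166
grip_force: 60.0
```

```bash
python3 - <<'E'
from h import *
np.set_printoptions(precision=3,suppress=True)
st(); cap('scene','s9'); redtip('s9')
E
```

```text
t 8.1 tcpF [118.544  -2.468  35.786] fF [ 9.593 -4.291  1.476] w 0.016560834782263126 gf 60.04858911037445
red [337 179   8   6  39] [340.59  181.333]
```

>>> drive_tool:
  increments:
    - {"grip":-1,"x":0.06,"y":0,"z":0,"spin":0}
    - {"grip":-0.2,"x":0.06,"y":0,"z":0,"spin":0}
    - {"grip":0,"x":0.06,"y":0,"z":0,"spin":0}
    - {"grip":0,"x":0.06,"y":0,"z":0,"spin":0}
    - {"grip":0,"x":0.06,"y":0,"z":-0.3,"spin":0}

```text
time_s: 8.65
tool_pos: [0.4994, 0.0806, 0.0499]
tool_rot: [0.599, 0.801, -0.002, -0.002]
wrist_force: [-0.0, 0.5, 0.0]
grip_width: 0.0428
grip_force: 0.0
```

>>> drive_tool:
  increments:
    - {"grip":0,"x":0,"y":0,"z":-0.8,"spin":0}
    - {"grip":0,"x":0,"y":0,"z":-1.6,"spin":0}
    - {"grip":-1,"x":0,"y":0,"z":-1.6,"spin":0}
    - {"grip":-1,"x":0,"y":0,"z":-1.6,"spin":0}
    - {"grip":-1,"x":0,"y":0,"z":-1.6,"spin":0}

```text
time_s: 9.15
tool_pos: [0.5006, 0.0811, 0.1304]
tool_rot: [0.599, 0.801, -0.001, -0.001]
wrist_force: [-0.4, -0.6, -0.2]
grip_width: 0.0006
grip_force: 0.0
```

```bash
python3 - <<'E'
from h import *
np.set_printoptions(precision=3,suppress=True)
st(); cap('scene','s10'); redtip('s10'); cap('wrist','w10')
a=cv2.imread('pics/s10.png')[140:240,260:360]; a=cv2.resize(a,(500,500),interpolation=2)
b=cv2.imread('pics/w10.png')[100:400,230:410]; b=cv2.resize(b,(300,500),interpolation=2)
cv2.imwrite('pics/s10c.png',np.hstack([a,b]))
E
```

```text
t 9.15 tcpF [115.696  -0.993 130.364] fF [-0.463  0.573 -0.208] w 0.0006411359509313306 gf 0.0
red [337 179   8   6  38] [340.553 181.263]
red [272 186   9   8  44] [276.364 189.614]
```

View pics/s10c.png

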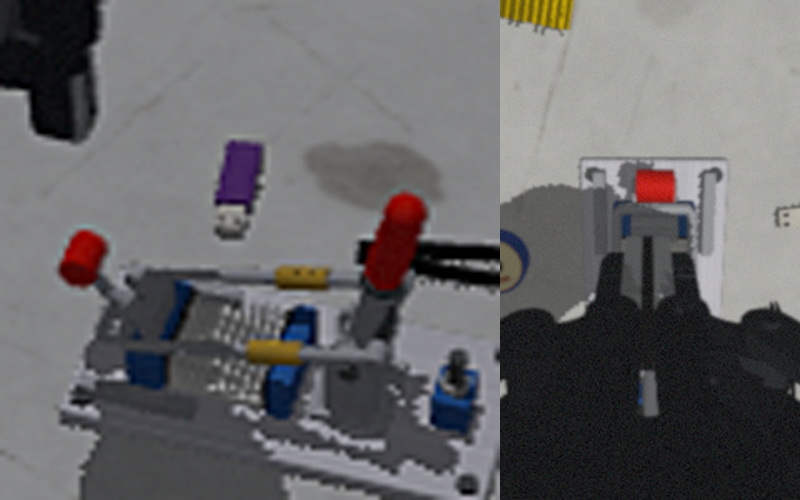

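The bar sits behind the keeper with the loop level, the lever is at about 0.18 and the knob is free. I'm now planning the lever push.

```bash
cat >> h.py <<'E'
def push(q,r=75): return np.array([-r*np.sin(q)+8*np.cos(q)+11,38+r*np.cos(q)+8*np.sin(q)])
E
python3 - <<'E'
from h import *
np.set_printoptions(precision=2,suppress=True)
v=qe(load('s10'),dict(tip=(340.55,183),kn=(276.4,189.6)),(.18,-.25)); print(knob(*v))
s=push(.18)
for q in np.arange(.1,1.4,.1): print(round(q,2),push(q),'from .1 units x,z', (push(q)-push(.1))*[1,-1]/50)
print(togo([25,-3,130]))
E
```

```text
q,e [ 0.18 -0.19] res [ 0.1 -0.1 -0.2  0. ]
(array([95.5 , 36.32]), array([114.59,  61.13]))
0.1 [ 11.47 113.42] from .1 units x,z [ 0. -0.]
0.2 [  3.94 113.09] from .1 units x,z [-0.15  0.01]
0.3 [ -3.52 112.01] from .1 units x,z [-0.3   0.03]
0.4 [-10.84 110.19] from .1 units x,z [-0.45  0.06]
0.5 [-17.94 107.65] from .1 units x,z [-0.59  0.12]
0.6 [-24.75 104.42] from .1 units x,z [-0.72  0.18]
0.7 [-31.2  100.52] from .1 units x,z [-0.85  0.26]
0.8 [-37.23  95.99] from .1 units x,z [-0.97  0.35]
0.9 [-42.78  90.89] from .1 units x,z [-1.08  0.45]
1.0 [-47.79  85.25] from .1 units x,z [-1.19  0.56]
1.1 [-52.21  79.15] from .1 units x,z [-1.27  0.69]
1.2 [-56.    72.63] from .1 units x,z [-1.35  0.82]
1.3 [-59.13  65.77] from .1 units x,z [-1.41  0.95]
[-1.82  0.04  0.  ]
```

>>> drive_tool:
  increments:
    - {"grip":-1,"x":-0.6,"y":0.04,"z":0,"spin":0}
    - {"grip":-1,"x":-1.2,"y":0.04,"z":0,"spin":0}
    - {"grip":-1,"x":-1.8,"y":0.04,"z":0,"spin":0}
    - {"grip":-1,"x":-1.8,"y":0.04,"z":0.2,"spin":0}
    - {"grip":-1,"x":-1.8,"y":0.04,"z":0.32,"spin":0}

```text
time_s: 9.75
tool_pos: [0.5284, -0.0048, 0.1137]
tool_rot: [0.599, 0.801, -0.001, -0.001]
wrist_force: [0.6, 0.1, -0.5]
grip_width: 0.0
grip_force: 0.0
```

```bash
python3 - <<'E'
from h import *
np.set_printoptions(precision=3,suppress=True)
r=st(); d=Fm(p)[0].T@r; print(d); print('to .12',togo([push(.12)[0],-3,push(.12)[1]]))
E
```

```text
t 9.75 tcpF [ 25.409  -3.299 113.75 ] fF [-0.105 -0.603 -0.453] w 4.319107065922568e-05 gf 0.0
[[ 1.    -0.002  0.001]
 [-0.002 -1.     0.002]
 [ 0.001 -0.002 -1.   ]]
to .12 [-0.309 -0.005  0.006]
```

>>> drive_tool:
  increments:
    - {"grip":-1,"x":-0.2,"y":0,"z":0,"spin":0}
    - {"grip":-1,"x":-0.35,"y":0,"z":0.01,"spin":0}
    - {"grip":-1,"x":-0.43,"y":0,"z":0.01,"spin":0}
    - {"grip":-1,"x":-0.5,"y":0,"z":0.02,"spin":0}
    - {"grip":-1,"x":-0.58,"y":0,"z":0.03,"spin":0}

```text
time_s: 10.25
tool_pos: [0.5373, -0.0311, 0.1139]
tool_rot: [0.598, 0.801, 0.0, -0.001]
wrist_force: [-0.3, 2.5, -1.1]
grip_width: 0.0001
grip_force: 1.2
```

>>> drive_tool:
  increments:
    - {"grip":-1,"x":-0.05,"y":0,"z":0.01,"spin":0}
    - {"grip":-1,"x":-0.1,"y":0,"z":0.03,"spin":0}
    - {"grip":-1,"x":-0.15,"y":0,"z":0.04,"spin":0}
    - {"grip":-1,"x":-0.15,"y":0,"z":0.04,"spin":0}

```text
time_s: 10.65
tool_pos: [0.5398, -0.0397, 0.1117]
tool_rot: [0.599, 0.801, -0.0, 0.0]
wrist_force: [-1.0, 1.6, -0.5]
grip_width: 0.0
grip_force: 0.6
```

```bash
python3 - <<'E'
from h import *
np.set_printoptions(precision=3,suppress=True)
r=st(); cap('scene','s11'); redtip('s11')
d=load('s11')
for q in(.2,.3,.4,.5): print(q,proj(d,toW(p,np.array([-84*np.sin(q),0,38+84*np.cos(q)])/1e3)))
E
```

```text
t 10.65 tcpF [-11.223  -4.345 111.715] fF [ 1.858  0.505 -0.456] w 4.542119569937671e-06 gf 0.56763696949929
red [274 185   9   8  47] [277.872 188.468]
0.2 [[341.681 182.545]]
0.3 [[345.946 184.203]]
0.4 [[350.057 186.129]]
0.5 [[353.963 188.297]]
```

>>> drive_tool:
  increments:
    - {"grip":-1,"x":-0.07,"y":0,"z":0.02,"spin":0}
    - {"grip":-1,"x":-0.14,"y":0,"z":0.05,"spin":0}
    - {"grip":-1,"x":-0.21,"y":0,"z":0.08,"spin":0}
    - {"grip":-1,"x":-0.28,"y":0,"z":0.12,"spin":0}
    - {"grip":-1,"x":-0.28,"y":0,"z":0.12,"spin":0}

```text
time_s: 11.2
tool_pos: [0.5439, -0.0535, 0.1056]
tool_rot: [0.599, 0.801, -0.0, 0.0]
wrist_force: [-1.4, 0.9, 0.9]
grip_width: -0.0003
grip_force: 0.7
```

```bash
python3 - <<'E'
from h import *
np.set_printoptions(precision=3,suppress=True)
r=st(); cap('scene','s12'); redtip('s12')
E
```

```text
t 11.2 tcpF [-25.604  -4.401 105.611] fF [1.237 1.063 0.933] w -0.0003139435620495352 gf 0.7477613864466548
red [274 185  10   8  48] [278.625 188.583]
```

>>> drive_tool:
  increments:
    - {"grip":-1,"x":-0.06,"y":0,"z":0.04,"spin":0}
    - {"grip":-1,"x":-0.13,"y":0,"z":0.08,"spin":0}
    - {"grip":-1,"x":-0.19,"y":0,"z":0.12,"spin":0}
    - {"grip":-1,"x":-0.25,"y":0,"z":0.17,"spin":0}
    - {"grip":-1,"x":-0.25,"y":0,"z":0.17,"spin":0}

```text
time_s: 11.75
tool_pos: [0.5475, -0.0655, 0.097]
tool_rot: [0.599, 0.801, -0.0, 0.0]
wrist_force: [0.4, 0.0, 0.9]
grip_width: 0.0002
grip_force: 0.5
```

```bash
python3 - <<'E'
from h import *
np.set_printoptions(precision=3,suppress=True)
r=st(); cap('scene','s13'); redtip('s13')
E
```

```text
t 11.75 tcpF [-38.216  -4.4    97.031] fF [-0.083 -0.424  0.942] w 0.0001956400382965505 gf 0.5421962239779532
red [275 185   9   8  47] [279.277 188.319]
red [345 197   4   7  17] [346.882 200.059]
```

```bash
python3 - <<'E'
from h import *
np.set_printoptions(precision=1,suppress=True)
for f in('s12','s13'):
    d=load(f); im=d['color'].astype(int); m=((im[...,2]>1.8*im[...,1]+10)&(im[...,2]>1.8*im[...,0]+10)).astype(np.uint8)
    m[:,:260]=0;m[:,400:]=0;m[:130]=0;m[250:]=0
    n,l,s,c=cv2.connectedComponentsWithStats(m)
    print(f,[(s[i].tolist(),c[i]) for i in range(1,n) if s[i,4]>5])
    for q in (.2,.4,.6,.8,1.): print(q,*[proj(d,toW(p,np.array([-r*np.sin(q),-3,38+r*np.cos(q)])/1e3))[0] for r in(45,65,84)])
    t=np.array(proj(d,toW(p,[[-.038,-.0,.097]])));print('tcp',t)
d=cap('wrist','w13'); im=d['color'].astype(int); m=((im[...,2]>1.8*im[...,1]+10)&(im[...,2]>1.8*im[...,0]+10)).astype(np.uint8)
n,l,s,c=cv2.connectedComponentsWithStats(m); print('w',[(s[i].tolist(),c[i]) for i in range(1,n) if s[i,4]>15])
E
```

```text
s12 [([274, 185, 9, 11, 74], array([278.3, 190.2])), ([342, 187, 19, 16, 155], array([350.6, 194.1]))]
0.2 [337.4 194.3] [339.7 187.8] [342.1 181.4]
0.4 [341.7 196.1] [346.1 190.5] [350.4 185. ]
0.6 [345.6 198.5] [351.9 193.9] [358.  189.5]
0.8 [349.  201.2] [356.8 198. ] [364.4 194.8]
1.0 [351.7 204.2] [360.6 202.3] [369.3 200.6]
tcp [[352.3 193.4]]
s13 [([275, 185, 9, 11, 73], array([278.9, 190. ])), ([345, 191, 22, 14, 161], array([355.5, 197.9]))]
0.2 [337.4 194.3] [339.7 187.8] [342.1 181.4]
0.4 [341.7 196.1] [346.1 190.5] [350.4 185. ]
0.6 [345.6 198.5] [351.9 193.9] [358.  189.5]
0.8 [349.  201.2] [356.8 198. ] [364.4 194.8]
1.0 [351.7 204.2] [360.6 202.3] [369.3 200.6]
tcp [[352.3 193.4]]
w [([305, 220, 26, 22, 497], array([317.3, 231.2]))]
```

```bash
cat >> h.py <<'E'
def redc(f):
    d=load(f); im=d['color'].astype(int); m=((im[...,2]>1.8*im[...,1]+10)&(im[...,2]>1.8*im[...,0]+10)).astype(np.uint8)
    m[:,:260]=0;m[:,400:]=0;m[:130]=0;m[250:]=0
    n,l,s,c=cv2.connectedComponentsWithStats(m); return [c[i] for i in range(1,n) if s[i,4]>30]
def check(f):
    d=load(f); c=redc(f); k=[x for x in c if x[0]<310 and x[1]>130]; h=[x for x in c if x[0]>315]
    if h: qlev(f,*h[0])
    if k:
        # knob x,z in F with y=-3, from pixel plane intersect
        o,r=ray(d,*k[0]); o=toF(p,o)[0]*1e3; r=r@Fm(p)[0]; P=o+r*(-3-o[1])/r[1]; print('knob F',P)
        r=least_squares(lambda e:[np.hypot(*0*e+0)] if 0 else np.array(P)[[0,2]]-(np.array([0,0])+0) if 0 else [np.arctan2(P[2]-PZ[1],P[0]-PZ[0])-e[0]],[0]) if 0 else None
        for q in ([QL] if (QL:=globals().get('Q')) is not None else []):
            D=P[[0,2]]-pin(q); L=np.hypot(*D); a=np.sqrt(L*L-28**2); e=np.arctan2(D[1],D[0])-np.arctan2(28,a)
            print('stretch',a-122.5,'e',e,'bar',pin(q)+(a-14)*np.array([np.cos(e),np.sin(e)]))
E
python3 - <<'E'
import re
s=open('h.py').read().split('\n')
s=[l for l in s if 'least_squares(lambda e:[np.hypot' not in l]
t='\n'.join(s).replace("for q in ([QL] if (QL:=globals().get('Q')) is not None else []):","for q in Q:").replace('def check(f):','def check(f,Q=()):')
open('h.py','w').write(t)
E
python3 - <<'E'
from h import *
np.set_printoptions(precision=2,suppress=True)
for f,Q in(('s10',[.18]),('s11',[.35]),('s12',[.57]),('s13',[.77])): print(f); check(f,Q)
E
```

```text
s10
q [0.17] [ 0.04 -0.11]
knob F [116.53  -3.    52.29]
stretch 1.9942976906710044 e -0.25862746494707123 bar [95.83 28.8 ]
s11
q [0.35] [ 0.15 -0.33]
knob F [113.36  -3.    56.24]
stretch 1.8114697338800596 e -0.21124426012650055 bar [93.8 31.8]
s12
q [0.55] [ 0.24 -0.36]
knob F [111.62  -3.    57.02]
stretch 3.5759598672447055 e -0.17538072312985253 bar [92.95 31.89]
s13
q [0.74] [ 0.3  -0.34]
knob F [110.18  -3.    58.18]
stretch 4.79162155586944 e -0.13616993468747982 bar [92.51 32.34]
```

The bar is hooked at z ≈ 32 and the loop is stretching. Continuing the throw.

>>> drive_tool:
  increments:
    - {"grip":-1,"x":-0.06,"y":0,"z":0.05,"spin":0}
    - {"grip":-1,"x":-0.11,"y":0,"z":0.1,"spin":0}
    - {"grip":-1,"x":-0.16,"y":0,"z":0.15,"spin":0}
    - {"grip":-1,"x":-0.21,"y":0,"z":0.21,"spin":0}
    - {"grip":-1,"x":-0.21,"y":0,"z":0.21,"spin":0}

```text
time_s: 12.35
tool_pos: [0.5503, -0.0754, 0.0863]
tool_rot: [0.599, 0.801, -0.0, 0.0]
wrist_force: [0.3, -0.6, 2.0]
grip_width: -0.0001
grip_force: 0.5
```

>>> drive_tool:
  increments:
    - {"grip":-1,"x":-0.03,"y":0,"z":0.04,"spin":0}
    - {"grip":-1,"x":-0.06,"y":0,"z":0.08,"spin":0}
    - {"grip":-1,"x":-0.09,"y":0,"z":0.12,"spin":0}
    - {"grip":-1,"x":-0.09,"y":0,"z":0.12,"spin":0}

```text
time_s: 12.75
tool_pos: [0.5516, -0.0794, 0.0805]
tool_rot: [0.599, 0.801, -0.0, 0.0]
wrist_force: [0.3, 0.1, 2.5]
grip_width: -0.0002
grip_force: 0.7
```

```bash
python3 - <<'E'
from h import *
np.set_printoptions(precision=2,suppress=True)
st(); cap('scene','s14'); check('s14',[1.0,1.1])
E
```

```text
t 12.75 tcpF [-52.68  -4.35  80.48] fF [ 0.06 -0.33  2.53] w -0.00018662644076069602 gf 0.7188927987590432
q [1.03] [ 1.08 -0.73]
knob F [108.4   -3.    58.64]
stretch 5.246013288723475 e -0.09563093459158717 bar [91.79 32.11]
stretch 5.924007283880485 e -0.07853238394820078 bar [92.25 31.83]
```

>>> drive_tool:
  increments:
    - {"grip":-1,"x":-0.02,"y":0,"z":0.03,"spin":0}
    - {"grip":-1,"x":-0.03,"y":0,"z":0.06,"spin":0}
    - {"grip":-1,"x":-0.05,"y":0,"z":0.09,"spin":0}

```text
time_s: 13.1
tool_pos: [0.5523, -0.0816, 0.0763]
tool_rot: [0.599, 0.801, 0.0, 0.0]
wrist_force: [-0.8, -0.4, 3.2]
grip_width: -0.0001
grip_force: 1.4
```

>>> drive_tool:
  increments:
    - {"grip":-1,"x":-0.01,"y":0,"z":0.03,"spin":0}
    - {"grip":-1,"x":-0.02,"y":0,"z":0.05,"spin":0}

```text
time_s: 13.3
tool_pos: [0.5526, -0.0826, 0.0736]
tool_rot: [0.599, 0.801, 0.0, 0.0]
wrist_force: [0.4, -1.3, 2.7]
grip_width: -0.0
grip_force: 1.3
```

>>> drive_tool:
  increments:
    - {"grip":-1,"x":-0.01,"y":0,"z":0.02,"spin":0}
    - {"grip":-1,"x":-0.01,"y":0,"z":0.03,"spin":0}

```text
time_s: 13.5
tool_pos: [0.5527, -0.0829, 0.0722]
tool_rot: [0.599, 0.801, 0.0, 0.0]
wrist_force: [-0.9, 0.2, 2.7]
grip_width: 0.0005
grip_force: 1.2
```

```bash
python3 - <<'E'
from h import *
np.set_printoptions(precision=2,suppress=True)
st(); cap('scene','s15'); check('s15',[1.2])
E
```

```text
t 13.5 tcpF [-56.37  -4.43  72.17] fF [0.41 0.83 2.71] w 0.0005127385033819168 gf 1.1987226270139217
q [1.15] [ 1.33 -0.66]
knob F [107.91  -3.    59.03]
stretch 5.981813738593473 e -0.05864181563951851 bar [92.29 31.9 ]
```

>>> drive_tool:
  increments:
    - {"grip":-1,"x":-0.01,"y":0,"z":0.02,"spin":0}
    - {"grip":-1,"x":-0.01,"y":0,"z":0.03,"spin":0}

```text
time_s: 13.75
tool_pos: [0.5528, -0.0834, 0.0707]
tool_rot: [0.599, 0.801, 0.0, 0.0]
wrist_force: [-0.3, -1.4, 2.9]
grip_width: 0.0001
grip_force: 1.1
```

>>> drive_tool:
  increments:
    - {"grip":-1,"x":-0.01,"y":0,"z":0.02,"spin":0}
    - {"grip":-1,"x":-0.01,"y":0,"z":0.02,"spin":0}

```text
time_s: 13.95
tool_pos: [0.5529, -0.0839, 0.0696]
tool_rot: [0.599, 0.801, 0.0, -0.0]
wrist_force: [0.0, -0.2, 1.7]
grip_width: 0.0001
grip_force: 0.8
```

>>> drive_tool:
  increments:
    - {"grip":-1,"x":-0.01,"y":0,"z":0.02,"spin":0}
    - {"grip":-1,"x":-0.01,"y":0,"z":0.02,"spin":0}

```text
time_s: 14.15
tool_pos: [0.553, -0.0843, 0.0687]
tool_rot: [0.599, 0.801, 0.0, -0.0]
wrist_force: [-0.3, -0.5, 2.7]
grip_width: 0.0001
grip_force: 1.0
```

>>> drive_tool:
  increments:
    - {"grip":-1,"x":0,"y":0,"z":0.02,"spin":0}
    - {"grip":-1,"x":0,"y":0,"z":0.02,"spin":0}

```text
time_s: 14.35
tool_pos: [0.5531, -0.0845, 0.0679]
tool_rot: [0.599, 0.801, 0.0, 0.0]
wrist_force: [0.2, -1.7, 4.6]
grip_width: 0.0002
grip_force: 1.8
```

>>> drive_tool:
  increments:
    - {"grip":-1,"x":-0.01,"y":0,"z":0.02,"spin":0}
    - {"grip":-1,"x":-0.01,"y":0,"z":0.02,"spin":0}

```text
time_s: 14.55
tool_pos: [0.5533, -0.0849, 0.0672]
tool_rot: [0.599, 0.801, 0.0, 0.0]
wrist_force: [-0.7, -0.3, 6.0]
grip_width: 0.0002
grip_force: 3.3
```

>>> drive_tool:
  increments:
    - {"grip":-1,"x":0,"y":0,"z":0.02,"spin":0}
    - {"grip":-1,"x":0,"y":0,"z":0.02,"spin":0}

```text
time_s: 14.75
tool_pos: [0.5534, -0.085, 0.0666]
tool_rot: [0.599, 0.801, 0.0, 0.0]
wrist_force: [-3.2, -1.3, 11.4]
grip_width: -0.0
grip_force: 5.0
```

```bash
python3 - <<'E'
from h import *
np.set_printoptions(precision=2,suppress=True)
st(); cap('scene','s16'); check('s16',[1.27])
E
```

```text
t 14.75 tcpF [-58.58  -4.51  66.63] fF [-0.37  3.44 11.42] w -1.165060030653716e-07 gf 5.024466812610626
q [1.23] [ 1.42 -0.55]
knob F [107.79  -3.    59.07]
stretch 6.113700198906855 e -0.046433309979954485 bar [92.51 31.75]
```

>>> drive_tool:
  increments:
    - {"grip":-1,"x":0,"y":0,"z":0.008,"spin":0}
    - {"grip":-1,"x":0,"y":0,"z":0.008,"spin":0}

```text
time_s: 15.0
tool_pos: [0.5534, -0.0851, 0.0664]
tool_rot: [0.599, 0.801, 0.0, 0.0]
wrist_force: [-2.3, -1.8, 11.0]
grip_width: 0.0002
grip_force: 5.9
```

>>> drive_tool:
  increments:
    - {"grip":-1,"x":0,"y":0,"z":0.008,"spin":0}
    - {"grip":-1,"x":0,"y":0,"z":0.008,"spin":0}

```text
time_s: 15.2
tool_pos: [0.5535, -0.0851, 0.0663]
tool_rot: [0.599, 0.801, 0.0, 0.001]
wrist_force: [-2.2, -1.7, 15.2]
grip_width: 0.0001
grip_force: 6.8
```

The force rose from 11 to 15 N with almost no motion, so the lever is solid on the screw. Retracting.

>>> drive_tool:
  increments:
    - {"grip":-1,"x":0,"y":0,"z":-0.1,"spin":0}
    - {"grip":-1,"x":0,"y":0,"z":-0.5,"spin":0}
    - {"grip":-1,"x":0,"y":0,"z":-1.2,"spin":0}
    - {"grip":-1,"x":0,"y":0,"z":-2.0,"spin":0}
    - {"grip":-1,"x":0,"y":0,"z":-2.0,"spin":0}

```text
time_s: 15.7
tool_pos: [0.5561, -0.0847, 0.1692]
tool_rot: [0.599, 0.801, 0.002, 0.003]
wrist_force: [0.0, 0.1, -0.2]
grip_width: -0.0002
grip_force: 0.0
```

```bash
python3 - <<'E'
from h import *
np.set_printoptions(precision=2,suppress=True)
st(); cap('scene','s17'); check('s17',[1.27]); d=load('s17')
for q in(1.15,1.2,1.25,1.3,1.35): print(q,proj(d,toW(p,np.array([-67*np.sin(q),-3,38+67*np.cos(q)])/1e3)),redc('s17')[-1])
print([np.abs(load('s17')['color'].astype(int)-load('scene0')['color'])[a:b,c:e].mean().round(2) for a,b,c,e in((240,262,282,304),(186,204,362,396))])
E
```

```text
t 15.7 tcpF [-58.99  -7.18 169.18] fF [ 0.12 -0.04 -0.22] w -0.00018809274003206942 gf 0.0
q [1.2] [ 1.14 -0.49]
knob F [107.79  -3.    59.07]
stretch 6.113700198906855 e -0.046433309979954485 bar [92.51 31.75]
1.15 [[363.64 205.69]] [362.7  208.48]
1.2 [[364.19 206.87]] [362.7  208.48]
1.25 [[364.65 208.05]] [362.7  208.48]
1.3 [[365.02 209.22]] [362.7  208.48]
1.35 [[365.31 210.38]] [362.7  208.48]
[np.float64(10.52), np.float64(12.68)]
```

```bash
python3 -c "
from cell import robot
print(robot.close_job())"
```

```text
the job is handed in; nothing more can be done
None
```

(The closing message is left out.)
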